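# Load a flanged bush and aim the inspection camera at it

## Task

Set up the red-banded bush for inspection: slide it upright and sideways, flange under the slotted plate of the stand, until it is fully home at the end of the slot. Swivel and tilt the inspection camera by its yellow ball knob until the lens points straight at the middle of the red band on the seated bush, and leave both so, with the other things on the bench left where they stand.

Things in the scene. Friction and masses are not known exactly. Their poses are not given: they have to be found in the camera images.
- bush_red_mid (a point): Centre (half-way up, on the axis) of the loose bush (brass barrel, aluminium flange) with the RED band, about 0.25 kg, standing upright on its flange. Round barrel 32 mm diameter, 76 mm tall overall; flange at the foot 60 mm diameter and 6 mm thick. This point is 38 mm above the underside of the flange; grip the barrel from above, between here and 15 mm higher; z runs up the bush's axis.
- bush_red_band (a point): Centre of the red painted band, on the bush's axis, 60 mm above the underside of the flange (the band is 20 mm wide). The point the camera must look at.
- bush_blue_mid (a point): Centre of a second, identical bush with a BLUE band: not wanted, leave it standing. It and the red bush change places from run to run.
- seat (a point): Home of the bush: centre of its flange's underside when fully home, on the floor of the fixed grey stand, 10 mm above the table. x points INTO the slot, y across, z up. Slot 36 mm wide, first 14 mm flared; flat closed end at x = +16 mm stops the barrel. Aluminium slotted plate from x = -50 to +45 mm, underside 10 mm above the floor, 6 mm thick; 68 mm clear width for the flange below.
- apron (a point): Middle of the stand's open apron in front of the slot's mouth, on the same floor, 85 mm before the seat (x = -85 mm of the seat), same axes. The floor is 100 mm wide and runs from x = -125 to +45 mm of the seat. The bush can be set down here and slid in along +x.
- cam_axis (a point): Pivot of the camera head, where the vertical swivel and level tilt axes cross, 180 mm above the table. Axes turn with the head: x is the line of sight out of the black lens, y to its left, z up. White head 100 x 84 x 58 mm in a blue yoke 112 mm wide on a fixed round base of 124 mm diameter; lens front 87 mm ahead of the pivot.
- knob_ball (a point): Centre of the yellow ball knob, 32 mm diameter, on a 10 mm rod straight behind the head, 150 mm behind the pivot: ball, pivot and what the lens looks at lie on one line. Grip it from above, fingers either side of the rod, and lead it; it moves on a sphere of 150 mm radius about the pivot against 2 to 3 N of friction; the head stays where it is left.
- cam_swivel (a joint): Swivel of the camera about the vertical, rad, -1.3 to 1.3; grows as the lens turns to its left (counter-clockwise from above).
- cam_tilt (a joint): Tilt of the camera head, rad, -0.6 to 0.7; 0 is level, grows as the lens dips (and the ball knob rises).
- screwdriver: Bystander: screwdriver lying flat, 180 mm long. Origin at its underside.
- reel: Bystander: red tape reel lying flat, 130 mm diameter, 12 mm high. Origin at the centre of its underside.
- oil_can: Bystander: blue oil bottle with red cap, 52 mm diameter, 120 mm tall. Origin at the centre of its underside.
- mug: Bystander: white mug, 80 mm diameter, 90 mm tall. Origin at the centre of its underside.
- meter: Bystander: yellow multimeter lying flat, 150 x 80 x 32 mm. Origin at the centre of its underside.
- wrench: Bystander: wrench lying flat, 170 mm long. Origin at its underside.

How it is judged:
By the outcome, as a careful person would: the job done as asked, in the order asked, and still so for the second after the job is handed in, with the robot touching nothing.
It also fails if it takes over 64 s, if anything falls off the work surface, if the arm or the gripper's body presses on something with over 40 N, if the wrist force passes 120 N, or if a joint passes its speed limit or range.

## Robot

A 7-joint arm with a two-finger parallel gripper is mounted at the origin on the work surface. World frame = base frame: x ahead of the robot, y to its left, z up, the work surface at z = 0. Lengths are in mm, angles in degrees, forces in N, time in s.
With the tool pointing down it reaches from about 425 to 950 mm from the base axis. Payload 4.7 kg.
Tool frame: the origin (TCP) lies on the centre line of the jaws, within the pads' length; the fingertips stand ahead of it and the grasp point (between the pads) lies 2 mm behind it (manip.tips_ahead is the z of the fingertips in the tool frame, in mm); z points along the fingers, y is the line along which they close (so a half turn about z gives the same grasp; the last joint's range is limited). The gripper opens to 85 mm and grips with 20 to 120 N. Pads are 22 mm wide; open, the fingers measure 114 mm over their backs; the gripper's body (76 mm by 85 mm) begins 54 mm behind the grasp point. The pads swing forward as they close: fully open they stand 13 mm farther back than shut.
Start: joints at [-1.656, 26.849, -2.785, 87.806, 1.381, 65.374, -4.715], TCP at [675.016, 0.045, 248.335] pointing down, gripper open.
Joint ranges: [-148.3, 148.3], [-19.14, 114.17], [-79.39, 73.82], [5.75, 140.21], [-59.74, 239.74], [12.07, 113.84], [-152.46, 152.46]. Speed limits (degrees/s): [147.25, 147.25, 180, 180, 180, 180, 180].

## Interface

Orientations are given as a 3x3 rotation matrix whose columns are the frame's x, y, z axes.
In Python, from rig import manip gives the robot as it stands. The module is installed in compiled form; this text tells all that it offers.
- The arm moves only by the tool apply_moves, never from a script. Its argument "targets" is a list of rows, each a list of 7 numbers: the shift along the world's x, y, z in cm, then the turn, a rotation vector about the world's x, y, z in degrees, then the opening, from -1 (shut) to 1 (fully open). In form: [[x, y, z, rx, ry, rz, fingers], ...]. A call has 1 to 12 rows; each row is the pose to reach, as a shift and turn from the pose commanded when the call began; what a row does not reach only later rows make up. A row lasts 1/12 s, in which the tool goes at most 41.7 mm and 7.16 degrees, less where a joint would pass 70% of its speed; a pose out of reach is approached as far as the arm can. A call with a gripper value outside its range is refused whole. The fingers move at their own pace and stop on an object; "grip_force" is the grip in N (left out, the last holds). Time passes only in rows, so rows that repeat a pose let the fingers close. It gives the time, the measured TCP pose, the force, the opening and the grip force at its end, in the units of the state.
- manip.get_obs(): the state, without advancing time (a new reading comes with each control period).
- manip.camera(name): name is "scene" or "side" or "wrist"; returns a dict with "color" (420x560x3 uint8, red, green, blue), "range_z" (420x560 float32, mm along the optical axis (not along the pixel's ray), 0 where there is no reading), "fx", "fy", "cx", "cy" (pixels), "position" and "orientation" of the camera in the world. Camera axes: x right, y up, looking along -z (the intrinsics and any distortion apply to the point x, -y, -z); pixel columns grow to the right and rows downward; lengths in mm; the calibration is good to about 2 mm. A picture is of the moment at which its call begins.
- manip.close_job(): hands the job in; it is judged then, once.
The state is a dict: "time": time; "joint_positions": joint angles; "joint_velocities": joint speeds; "effort": joint torques, N m; "position": TCP position; "ee_rot": TCP orientation; "ft_force": force on the tool from outside, world axes, zero at the start; "ft_torque": the same for the moment, N m; "gripper_width": finger opening in mm; "gripper_force": force on a finger pad.
Only numpy, scipy, OpenCV 4.12 (cv2) and the standard library are available. Lean on these libraries where they do the work, as an engineer would, in place of code of your own. Each camera call takes 0.05 s, during which the arm holds its last target. There are 200 camera calls.

## Working session

There is one attempt and no reset: what is moved stays moved. The work goes in short steps, Python scripts to look and compute and a tool call to move; the robot and the scene stay as the last step left them, time stands still between calls to the robot, and variables do not carry over. Pictures are saved under pics/ and viewed, at most 10 in all, crops included, and the job is handed in when it is done.

Besides the shell and the picture viewer there is one more tool, called after "Request:" as name(argument=value, ...), one argument or row to a line, values as JSON. apply_moves: Moves the arm, as the interface text tells. Its arguments: {"type":"object","properties":{"targets":{"type":"array"},"grip_force":{"type":"number"}},"required":["targets"]}

```bash
mkdir -p pics; cat > h.py <<'E'
import numpy as np, cv2
from rig import manip
def snap(n):
    c=manip.camera(n); np.savez(f'{n}.npz',**c); return c
def load(n):
    return dict(np.load(f'{n}.npz'))
def cloud(c):
    h,w=c['range_z'].shape; u,v=np.meshgrid(np.arange(w),np.arange(h)); z=c['range_z'].astype(float)
    p=np.stack([(u-c['cx'])/c['fx']*z,-(v-c['cy'])/c['fy']*z,-z],-1)
    P=p@c['orientation'].T+c['position']; P[z==0]=np.nan; return P
def save(c,f): cv2.imwrite('pics/'+f,cv2.cvtColor(c['color'],cv2.COLOR_RGB2BGR))
E
python3 - <<'E'
from h import *
print(manip.tips_ahead, manip.get_obs())
for n in ('scene','side'):
    c=snap(n); save(c,n+'0.png'); print({k:c[k] for k in c if k not in('color','range_z')})
E
```

```text
17.0 {'time': 0.0, 'joint_positions': array([-1.65617344, 26.89685016, -2.78192791, 87.87403912,  1.38138554,
       65.37444121, -4.71608685]), 'joint_velocities': array([-0.03721324,  0.0298455 , -0.01557026, -0.04527   , -0.0331906 ,
        0.02384148, -0.05511961]), 'effort': array([ 1.18357209e-03, -5.10321057e+01, -4.63755790e-02, -2.37716943e+01,
        1.05899444e-02,  7.35067850e-03,  1.56414734e-05]), 'position': array([ 6.74450285e+02, -1.13831519e-02,  2.47264290e+02]), 'ee_rot': array([[ 6.54215635e-06,  9.99998102e-01, -1.94824908e-03],
       [ 9.99999995e-01, -6.73558093e-06, -9.92746932e-05],
       [-9.92876274e-05, -1.94824842e-03, -9.99998097e-01]]), 'ft_force': array([-0.38278348,  0.3822091 ,  0.52442949]), 'ft_torque': array([-0.00162208, -0.01178963,  0.01056901]), 'gripper_force': 0.0, 'gripper_width': 85.18105853929931}
{'fx': 533.7866510675801, 'fy': 533.7866510675801, 'cx': 282.86710633970694, 'cy': 203.4932531434907, 'position': array([1077.29612807, -866.06067932, 1230.41406666]), 'orientation': array([[ 0.86030204, -0.37178414,  0.34879356],
       [ 0.50968699,  0.64068716, -0.57422917],
       [-0.00997826,  0.67178607,  0.74067801]])}
{'fx': 459.5584936541562, 'fy': 459.5584936541562, 'cx': 285.1465695335257, 'cy': 205.6192079179994, 'position': array([ -62.31595108, -669.25726735,  888.70979301]), 'orientation': array([[ 0.73780733,  0.4359097 , -0.51538634],
       [-0.67499443,  0.4710412 , -0.56789322],
       [-0.00478196,  0.76687868,  0.64177427]])}
```

View pics/scene0.png

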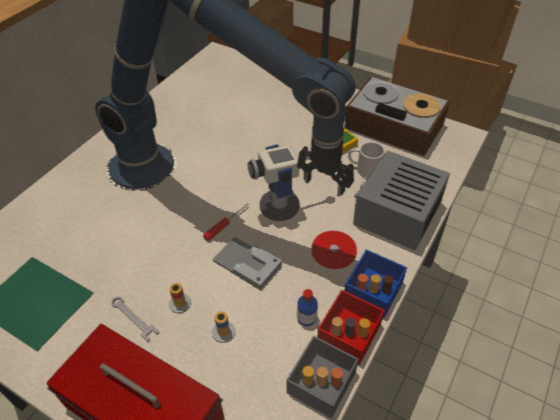

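View pics/side0.png

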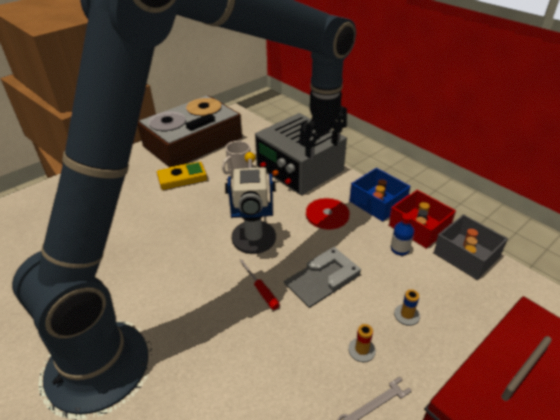

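The scene view shows the red-banded bush at (178,295), the blue at (222,325), the stand at (248,262), and the camera head at (278,160) with its lens facing the robot. The side view shows the yellow knob behind the head at (250,157).

```bash
python3 - <<'E'
from h import *
for n in ('scene','side'):
    c=load(n); P=cloud(c); hsv=cv2.cvtColor(c['color'],cv2.COLOR_RGB2HSV)
    boxes={'scene':dict(red=(165,280,192,312),blue=(208,308,238,342)),'side':dict(red=(346,318,380,362),blue=(392,286,424,324))}[n]
    for k,(a,b,d,e) in boxes.items():
        q=P[b:e,a:d].reshape(-1,3); t=q[(q[:,2]>20)&(q[:,2]<110)]; top=t[t[:,2]>np.nanmax(t[:,2])-8]
        fl=q[(q[:,2]>3)&(q[:,2]<12)]
        print(n,k,'top',top.mean(0),len(top),'flange mid',(fl.min(0)+fl.max(0))/2,len(fl),'maxz',t[:,2].max())
    y=cv2.inRange(hsv,(20,120,100),(35,255,255)); nn,l,s,ct=cv2.connectedComponentsWithStats(y)
    for i in range(1,nn):
        if s[i,4]>12:
            q=P[l==i]; print('yellow',ct[i],s[i,4],np.nanmedian(q,0))
    # top-down heightmap of stand & head
    q=P.reshape(-1,3); col=c['color'].reshape(-1,3); 
    b={'scene':(205,230,290,290),'side':(280,240,365,305)}[n]
    q=P[b[1]:b[3],b[0]:b[2]].reshape(-1,3); 
    for lo,hi in((6,14),(20,32)):
        s_=q[(q[:,2]>lo)&(q[:,2]<hi)]; r=cv2.minAreaRect(s_[:,:2].astype(np.float32)); print('stand',lo,len(s_),r,np.median(s_[:,2]))
# ortho crop
c=load('scene');P=cloud(c)
x0,y0=450,-450;sc=2
H=np.array([[0,0]])
im=np.zeros((600,600,3),np.uint8)
def proj(c,X):
    p=(X-c['position'])@c['orientation']; return np.stack([c['cx']+c['fx']*p[...,0]/-p[...,2], c['cy']+c['fy']*p[...,1]/p[...,2]],-1)
med=np.nanmedian(P[255:265,235:245].reshape(-1,3),0); print('c',med)
X,Y=np.meshgrid(np.arange(300),np.arange(300)); 
outs=[]
for n in('scene','side'):
    c=load(n)
    G=np.stack([med[0]-150+X,med[1]+150-Y,np.full(X.shape,26.)],-1); m=proj(c,G).astype(np.float32)
    outs.append(cv2.resize(cv2.remap(c['color'],m[...,0],m[...,1],cv2.INTER_CUBIC),(400,400)))
cv2.imwrite('pics/ortho.png',cv2.cvtColor(np.hstack(outs),cv2.COLOR_RGB2BGR))
E
```

```text
scene red top [ 443.37368855 -361.04982301   76.8625151 ] 79 flange mid [ 429.81344708 -341.24512982    7.48664804] 230 maxz 82.19652595793468
scene blue top [ 592.25280476 -371.8811507    77.6752357 ] 98 flange mid [ 579.1696862  -351.49374058    7.49250527] 292 maxz 82.97583117161184
yellow [349.58064516 140.0483871 ] 124 [561.2995878  429.74867952  28.96607996]
stand 6 938 ((513.996826171875, -152.25762939453125), (234.18614196777344, 201.9472198486328), 32.09099578857422) 9.960979006058665
stand 20 848 ((489.90496826171875, -158.08493041992188), (104.17296600341797, 244.99559020996094), 85.74547576904297) 26.106924301159324
side red top [ 441.23744934 -360.67109857   75.2775481 ] 167 flange mid [ 466.16486164 -351.19454305    7.02850842] 299 maxz 79.51642403931271
side blue top [ 590.12641615 -371.25578478   74.87387077] 142 flange mid [ 616.97825173 -357.27569623    7.38188882] 254 maxz 77.88395629391687
yellow [249.62962963 155.82716049] 81 [582.15314792 184.3162497  178.38235103]
yellow [179.16251638 175.26605505] 763 [479.62403686 429.01990036  30.10317676]
stand 6 1340 ((524.728515625, -140.91958618164062), (139.86146545410156, 170.58404541015625), 85.45745086669922) 9.323006325834285
stand 20 890 ((562.4031372070312, -163.1245574951172), (102.68738555908203, 97.9381332397461), 84.76195526123047) 25.130439062680068
c [ 505.35077027 -164.20598569   10.24157719]
```

View pics/ortho.png

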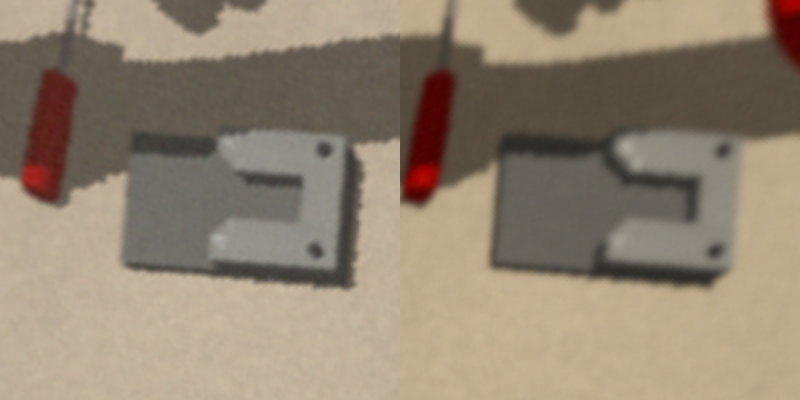

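The rectified view shows the stand's slot pointing along about +x, turned about -5°. From it the seat is near (565,-162). The red bush is at about (442,-360). I'll move above the bush for a closer look.

Request:
apply_moves(
  targets=[
    [-2,-3.5,0,0,0,0,1],
    [-4.2,-6.5,0,0,0,0,1],
    [-6.3,-9.8,0,0,0,0,1],
    [-8.4,-13,0,0,0,0,1],
    [-10.5,-16.3,0,0,0,0,1],
    [-12.6,-19.6,0,0,0,0,1],
    [-14.7,-22.9,0,0,0,0,1],
    [-16.8,-26.1,0,0,0,0,1],
    [-18.9,-29.4,0,0,0,0,1],
    [-21,-32.7,0,0,0,0,1],
    [-23.2,-36,0,0,0,0,1],
    [-23.2,-36,0,0,0,0,1],
  ],
  grip_force=50,
)

```text
time: 1.1
position: [436.1, -368.3, 248.2]
ee_rot: [[0.014, 1.0, -0.004], [1.0, -0.014, -0.004], [-0.004, -0.004, -1.0]]
ft_force: [-0.3, -0.0, 0.6]
gripper_width: 85.4
gripper_force: 0.0
```

```bash
python3 - <<'E'
from h import *
o=manip.get_obs(); print(o['time'],o['position'])
c=snap('wrist'); save(c,'w1.png'); print(c['position'],c['orientation'],c['fx'],c['cx'],c['cy'])
P=cloud(c); 
q=P.reshape(-1,3); t=q[(abs(q[:,2]-76)<4)&(abs(q[:,0]-442)<45)&(abs(q[:,1]+360)<45)]
print('top',len(t), t.mean(0) if len(t) else 0, cv2.minEnclosingCircle(t[:,:2].astype(np.float32)) if len(t) else 0)
s=snap('scene'); P=cloud(s); hsv=cv2.cvtColor(s['color'],cv2.COLOR_RGB2HSV)
y=cv2.inRange(hsv,(20,120,100),(35,255,255)); nn,l,st,ct=cv2.connectedComponentsWithStats(y)
for i in range(1,nn):
    if st[i,4]>12: print('yellow',ct[i],st[i],np.nanmedian(P[l==i],0))
save(s,'s1.png')
# base of camera from both
for n,cc in(('scene',s),('side',load('side'))):
    q=cloud(cc).reshape(-1,3); m=(abs(q[:,0]-500)<160)&(abs(q[:,1]-120)<140)
    b=q[m&(q[:,2]>8)&(q[:,2]<35)]; print(n,len(b),np.histogram(b[:,2],9)); 
    h=q[m&(q[:,2]>195)]; print('top head',len(h), cv2.minAreaRect(h[:,:2].astype(np.float32)) if len(h) else 0)
E
```

```text
1.1 [ 436.1134848  -368.31550359  248.20902919]
[ 437.26384829 -301.28591416  372.68930761] [[ 0.99990669  0.01184861  0.00679887]
 [-0.01322725  0.96412731  0.26511048]
 [-0.00341379 -0.26517567  0.96419407]] 333.55219331613637 285.1193059332631 213.01544473319294
top 934 [ 443.3895057  -358.1570161    75.37912761] ((443.4885559082031, -358.4751281738281), 15.78365707397461)
yellow [333.83518519 132.66111111] [314 118  44  34 540] [494.53584964 434.65932874  31.09737624]
yellow [326.27380952 152.95238095] [322 148  10  11  84] [589.94025204 183.68164577 178.64307821]
scene 805 (array([ 71, 165, 254, 214,  54,  14,  10,  11,  12]), array([ 8.03452277, 11.01665912, 13.99879548, 16.98093184, 19.96306819,
       22.94520455, 25.9273409 , 28.90947726, 31.89161362, 34.87374997]))
top head 1076 ((482.900146484375, 57.97761535644531), (138.43661499023438, 116.13507080078125), 49.2628173828125)
side 979 (array([ 47, 243, 487, 121,  15,  17,  18,  14,  17]), array([ 8.02815813, 11.01202613, 13.99589413, 16.97976213, 19.96363012,
       22.94749812, 25.93136612, 28.91523412, 31.89910212, 34.88297012]))
top head 2708 ((541.6526489257812, 55.69481658935547), (150.9799041748047, 237.51449584960938), 89.6485366821289)
```

View pics/w1.png

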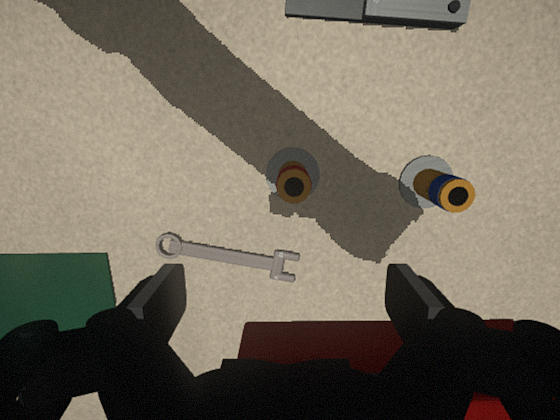

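View pics/s1.png

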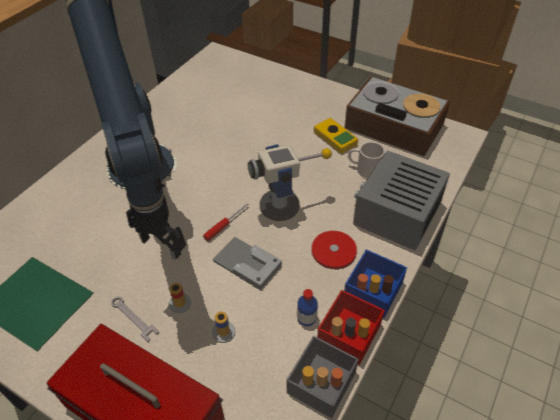

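The wrist view shows the red-banded bush at (294,186) and the blue one at (458,195), with the toolbox just below the gripper. The scene view now also shows the knob clearly at (326,153). Next I'll check toolbox clearance and the camera pivot.

```bash
python3 - <<'E'
from h import *
s=load('scene'); q=cloud(s).reshape(-1,3)
b=q[(q[:,1]<-385)&(q[:,1]>-520)&(q[:,2]>20)&(abs(q[:,0]-443)<65)]
if len(b): i=b[:,1].argmax(); print('box',b[i],np.percentile(b[:,1],95),b[:,2].max())
from scipy.optimize import least_squares
for n in('scene','side'):
    c=load(n); P=cloud(c)
    bx={'scene':(250,180,305,225),'side':(225,215,285,255)}[n]
    r=P[bx[1]:bx[3],bx[0]:bx[2]].reshape(-1,3); 
    f=r[(r[:,2]>11)&(r[:,2]<22)]; print(n,len(f),cv2.minEnclosingCircle(f[:,:2].astype(np.float32)),np.median(f[:,2]))
    hx={'scene':(255,145,300,180),'side':(228,163,275,195)}[n]
    r=P[hx[1]:hx[3],hx[0]:hx[2]].reshape(-1,3); h=r[(r[:,2]>200)&(r[:,2]<260)]
    print('head',len(h),np.percentile(h[:,2],[5,50,95]),cv2.minAreaRect(h[:,:2].astype(np.float32)))
    y=cv2.inRange(cv2.cvtColor(c['color'],cv2.COLOR_RGB2HSV),(18,110,80),(36,255,255)); nn,l,st,ct=cv2.connectedComponentsWithStats(y)
    for i in range(1,nn):
        p=np.nanmedian(P[l==i],0)
        if st[i,4]>12 and p[2]>100:
            # ray through mask centroid, push 14mm beyond visible surface
            d=p-c['position']; d/=np.linalg.norm(d); print('ball',p,p+13*d,st[i])
            v=np.array([(ct[i][0]-c['cx'])/c['fx'],-(ct[i][1]-c['cy'])/c['fy'],-1])@c['orientation'].T; np.save('ray_'+n,np.r_[c['position'],v/np.linalg.norm(v)])
A=np.load('ray_scene.npy');B=np.load('ray_side.npy')
t=np.linalg.lstsq(np.c_[A[3:],-B[3:]],B[:3]-A[:3],rcond=None)[0]; print(A[:3]+t[0]*A[3:],B[:3]+t[1]*B[3:])
E
```

```text
box [ 468.86395775 -385.0055822   424.29028524] -386.5633561305403 593.0348645873956
scene 638 ((492.10589599609375, 70.32862091064453), 64.5774154663086) 16.247219728969185
head 912 [201.70242306 208.52108193 213.73670058] ((492.19268798828125, 69.16976928710938), (123.4500732421875, 114.57272338867188), 29.692304611206055)
ball [589.6327107  183.39922711 177.80284292] [585.58013371 192.12044121 169.05544077] [321 148  11  11  88]
side 810 ((491.3463439941406, 71.8093490600586), 63.6963996887207) 15.110254753765389
head 919 [202.96515825 208.67255566 212.484872  ] ((485.08380126953125, 64.19831848144531), (124.30835723876953, 110.87097930908203), 48.92874526977539)
ball [583.09963372 185.3128225  175.90467882] [589.62179228 193.94856319 168.70152462] [244 151  12  11 103]
[585.89884688 191.29645465 170.52131667] [585.76806709 192.17546516 171.45885763]
```

```bash
python3 - <<'E'
from h import *
for n in('scene','wrist'):
    q=cloud(load(n)).reshape(-1,3)
    b=q[(q[:,1]<-385)&(q[:,1]>-560)&(q[:,2]>20)&(q[:,2]<180)&(abs(q[:,0]-443)<65)]
    if len(b): print(n,'box',np.percentile(b[:,1],[90,99,100]),b[:,2].max(),np.median(b[:,0]))
E
```

```text
scene box [-548.1324246  -546.09324188 -545.67480802] 136.46464483610657 446.31670401161443
wrist box [-544.30668092 -543.76659085 -542.97848035] 89.10607022590398 444.7301320243131
```

Request:
apply_moves(
  targets=[
    [0,0.15,-3,0,0,0,1],
    [0,0.15,-6.5,0,0,0,1],
    [0,0.15,-10,0,0,0,1],
    [0,0.15,-13,0,0,0,1],
    [0,0.15,-16,0,0,0,1],
    [0,0.15,-18.5,0,0,0,1],
    [0,0.15,-20.2,0,0,0,1],
    [0,0.15,-20.2,0,0,0,1],
    [0,0.15,-20.2,0,0,0,1],
  ],
)

```text
time: 1.95
position: [443.7, -356.6, 45.6]
ee_rot: [[-0.002, 1.0, -0.001], [1.0, 0.002, 0.002], [0.002, -0.001, -1.0]]
ft_force: [0.7, 0.0, 0.2]
gripper_width: 85.6
gripper_force: 0.0
```

Request:
apply_moves(
  targets=[
    [0,0,0,0,0,0,-1],
    [0,0,0,0,0,0,-1],
    [0,0,0,0,0,0,-1],
    [0,0,0,0,0,0,-1],
    [0,0,0,0,0,0,-1],
    [0,0,0,0,0,0,-1],
    [0,0,0,0,0,0,-1],
    [0,0,0,0,0,0,-1],
    [0,0,0,0,0,0,-1],
    [0,0,0,0,0,0,-1],
  ],
  grip_force=60,
)

```text
time: 2.78
position: [443.4, -358.8, 47.5]
ee_rot: [[0.0, 1.0, 0.001], [1.0, -0.0, -0.001], [-0.001, 0.001, -1.0]]
ft_force: [-2.0, 0.5, 5.8]
gripper_width: 31.0
gripper_force: 59.2
```

Request:
apply_moves(
  targets=[
    [0,0,2,0,0,0,-1],
    [0,0,4.5,0,0,0,-1],
    [0.3,2,5,0,0,0,-1],
    [0.7,5,5,0,0,0,-1],
    [1.2,8,5,0,0,0,-1],
    [1.7,11,5,0,0,0,-1],
    [2.2,14,5,0,0,0,-1],
    [2.7,17,5,0,0,0,-1],
    [3,19,5,0,0,0,-1],
    [3.2,20.4,5,0,0,0,-1],
    [3.2,20.4,5,0,0,0,-1],
    [3.2,20.4,5,0,0,0,-1],
  ],
)

```text
time: 3.78
position: [474.8, -153.9, 96.2]
ee_rot: [[-0.002, 1.0, -0.0], [1.0, 0.002, 0.0], [0.0, -0.0, -1.0]]
ft_force: [-0.0, -0.5, -2.6]
gripper_width: 31.0
gripper_force: 59.7
```

```bash
python3 - <<'E'
from h import *
o=manip.get_obs(); print(o['time'],o['position'],o['ft_force'])
s=snap('scene'); a=s['color'][215:315,180:310]; cv2.imwrite('pics/s2.png',cv2.cvtColor(cv2.resize(a,None,fx=4,fy=4,interpolation=2),cv2.COLOR_RGB2BGR))
c=snap('wrist'); save(c,'w2.png')
P=cloud(c); q=P.reshape(-1,3)
p=q[(q[:,2]>21)&(q[:,2]<31)&(q[:,0]>500)&(q[:,0]<640)&(abs(q[:,1]+162)<80)]
print('plate',len(p),cv2.minAreaRect(p[:,:2].astype(np.float32)),np.median(p[:,2]))
# slot edges: per x slice, gap
E
```

```text
3.7833 [ 474.83228516 -153.90047163   96.21674348] [-0.01810658 -0.45546015 -2.59224884]
plate 15682 ((563.4869384765625, -161.2933349609375), (100.61958312988281, 96.41389465332031), 85.23902130126953) 25.240242983018774
```

View pics/w2.png

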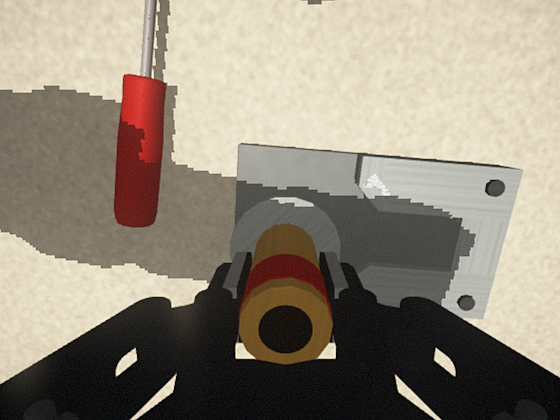

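The wrist view shows the bush held upright over the apron, with the slot opening to the right at about rows 190–270. I'll measure slot and barrel from this same depth image so calibration errors cancel.

```bash
python3 - <<'E'
from h import *
c=load('wrist'); P=cloud(c); q=P.reshape(-1,3)
a=np.deg2rad(-4.76); R=np.array([[np.cos(a),np.sin(a)],[-np.sin(a),np.cos(a)]])
s=np.array([563.49,-161.29])+2.5*R[0]
l=(q[:,:2]-s)@R.T
pl=abs(q[:,2]-25.5)<3.5
for x in range(-30,16,5):
    m=pl&(abs(l[:,0]-x)<2.5); y=l[m,1]; print(x, 'lower',y[y<0].max(initial=-99),'upper',y[y>0].min(initial=99),'outer',y.min(),y.max())
m=pl&(abs(l[:,1])<10); print('slot end',np.percentile(l[m,0],[0,2,10,100]))
t=q[(q[:,2]>105)&(q[:,2]<135)&(abs(q[:,0]-475)<25)&(abs(q[:,1]+154)<25)]
print(np.percentile(t[:,2],[5,50,95,100])); 
zt=np.percentile(t[:,2],90); t2=t[abs(t[:,2]-zt)<3]; cc,r=cv2.minEnclosingCircle(t2[:,:2].astype(np.float32)); print('barrel top',cc,r,'local',(np.array(cc)-s)@R.T,'seat',s)
# flange visible rim
f=q[(abs(q[:,0]-475)<34)&(q[:,1]>-150)&(q[:,1]<-115)&(q[:,2]>44)&(q[:,2]<66)]
print('flange',len(f),np.median(f[:,2]),f.min(0),f.max(0))
E
```

```text
-30 lower -17.45653848728478 upper 18.225887908858255 outer -42.071038970859505 50.28625459691141
-25 lower -17.39012367292622 upper 18.53754913989791 outer -43.83083220721529 50.248197238726505
-20 lower -17.31192037955085 upper 18.19160590517808 outer -45.22162920345122 50.24271706348076
-15 lower -17.395463282880243 upper 18.036375867272394 outer -45.69322995184918 50.2456784531688
-10 lower -17.41992656815891 upper 18.127466236569003 outer -39.134991921415214 50.2237492061463
-5 lower -17.280417568023584 upper 18.194199215219513 outer -37.29697269930466 50.15274111633975
0 lower -17.258036101410262 upper 18.110547443062323 outer -36.75096486055992 50.30614711727544
5 lower -17.25234033353312 upper 18.46376370260585 outer -38.50457534177317 50.24247791796664
10 lower -17.25229715330102 upper 18.17312530773387 outer -40.60642013662678 50.284273407021274
15 lower -0.04584196747495193 upper 0.021209773702424592 outer -43.04097206148863 50.2122698925697
slot end [-196.56821746 -194.64425758 -189.31203071   45.16503858]
[108.84852324 123.79561388 130.32515035 134.98285658]
barrel top (474.9859924316406, -144.1702117919922) 25.1729793548584 local [-92.11939696   9.71649073] seat [ 565.98137759 -161.49745535]
flange 3551 54.02571494945812 [ 445.85562423 -149.99047738   48.04247584] [ 503.71869287 -125.0592165    65.9744529 ]
```

Request:
apply_moves(
  targets=[
    [0,0.07,-1,0,0,0,-1],
    [0,0.07,-2,0,0,0,-1],
    [0,0.07,-2.8,0,0,0,-1],
    [0,0.07,-3.3,0,0,0,-1],
    [0,0.07,-3.6,0,0,0,-1],
    [0,0.07,-3.75,0,0,0,-1],
    [0,0.07,-3.75,0,0,0,-1],
    [0,0.07,-3.75,0,0,0,-1],
  ],
)

```text
time: 4.55
position: [475.2, -153.8, 58.9]
ee_rot: [[-0.0, 1.0, 0.0], [1.0, 0.0, -0.0], [-0.0, 0.0, -1.0]]
ft_force: [-0.7, -0.3, -2.5]
gripper_width: 30.6
gripper_force: 59.7
```

Request:
apply_moves(
  targets=[
    [0.5,-0.04,-0.05,0,0,0,-1],
    [1.2,-0.1,-0.05,0,0,0,-1],
    [2,-0.17,-0.05,0,0,0,-1],
    [2.8,-0.23,-0.05,0,0,0,-1],
    [3.6,-0.3,-0.05,0,0,0,-1],
    [4.4,-0.37,-0.05,0,0,0,-1],
    [5.2,-0.43,-0.05,0,0,0,-1],
    [6,-0.5,-0.05,0,0,0,-1],
    [6.6,-0.55,-0.05,0,0,0,-1],
    [7,-0.58,-0.05,0,0,0,-1],
    [7,-0.58,-0.05,0,0,0,-1],
    [7,-0.58,-0.05,0,0,0,-1],
  ],
)

```text
time: 5.55
position: [544.8, -159.5, 58.2]
ee_rot: [[-0.0, 1.0, -0.001], [1.0, 0.0, 0.0], [0.0, -0.001, -1.0]]
ft_force: [-0.8, -0.1, -2.3]
gripper_width: 30.6
gripper_force: 59.7
```

Request:
apply_moves(
  targets=[
    [0.6,-0.05,0,0,0,0,-1],
    [1.2,-0.1,0,0,0,0,-1],
    [1.6,-0.13,-0.05,0,0,0,-1],
    [1.9,-0.16,-0.05,0,0,0,-1],
    [2.1,-0.17,-0.05,0,0,0,-1],
    [2.1,-0.17,-0.05,0,0,0,-1],
    [2.1,-0.17,-0.05,0,0,0,-1],
  ],
)

```text
time: 6.13
position: [565.8, -161.2, 57.7]
ee_rot: [[0.0, 1.0, -0.0], [1.0, -0.0, 0.0], [0.0, -0.0, -1.0]]
ft_force: [-1.4, 0.1, -2.3]
gripper_width: 30.9
gripper_force: 59.8
```

Lower to the floor, then press gently into the end.

Request:
apply_moves(
  targets=[
    [0,0,-0.05,0,0,0,-1],
    [0,0,-0.1,0,0,0,-1],
    [0,0,-0.1,0,0,0,-1],
    [0,0,-0.1,0,0,0,-1],
  ],
)

```text
time: 6.47
position: [565.7, -161.2, 57.5]
ee_rot: [[0.0, 1.0, -0.0], [1.0, -0.0, 0.0], [0.0, -0.0, -1.0]]
ft_force: [-4.0, 1.1, 5.4]
gripper_width: 30.8
gripper_force: 60.3
```

Request:
apply_moves(
  targets=[
    [0.1,-0.01,0,0,0,0,-1],
    [0.2,-0.02,0,0,0,0,-1],
    [0.2,-0.02,0,0,0,0,-1],
    [0.2,-0.02,0,0,0,0,-1],
  ],
)

```text
time: 6.8
position: [566.0, -161.2, 57.6]
ee_rot: [[0.0, 1.0, -0.004], [1.0, -0.0, 0.001], [0.001, -0.004, -1.0]]
ft_force: [-8.4, 1.8, 11.4]
gripper_width: 30.5
gripper_force: 60.6
```

Request:
apply_moves(
  targets=[
    [0.1,-0.01,0.05,0,0,0,-1],
    [0.2,-0.02,0.1,0,0,0,-1],
    [0.3,-0.02,0.1,0,0,0,-1],
    [0.3,-0.02,0.1,0,0,0,-1],
  ],
)

```text
time: 7.13
position: [566.4, -161.3, 57.8]
ee_rot: [[0.001, 1.0, -0.01], [1.0, -0.001, 0.002], [0.002, -0.01, -1.0]]
ft_force: [-10.7, 2.3, 12.3]
gripper_width: 30.9
gripper_force: 60.9
```

Request:
apply_moves(
  targets=[
    [-0.2,0.02,0,0,0,0,-1],
    [-0.3,0.02,0,0,0,0,-1],
    [-0.3,0.02,0,0,0,0,0],
    [-0.3,0.02,0,0,0,0,1],
    [-0.3,0.02,0,0,0,0,1],
    [-0.3,0.02,0,0,0,0,1],
    [-0.3,0.02,0,0,0,0,1],
    [-0.3,0.02,0,0,0,0,1],
    [-0.3,0.02,0,0,0,0,1],
    [-0.3,0.02,0,0,0,0,1],
  ],
)

```text
time: 7.97
position: [568.1, -161.5, 57.8]
ee_rot: [[-0.0, 1.0, 0.0], [1.0, 0.0, 0.0], [0.0, 0.0, -1.0]]
ft_force: [0.2, 0.2, -0.5]
gripper_width: 84.8
gripper_force: 0.0
```

Request:
apply_moves(
  targets=[
    [0,0,2,0,0,0,1],
    [0,0,5,0,0,0,1],
    [0,0,9,0,0,0,1],
    [-0.5,-1,12,0,0,0,1],
    [-1,-3,15,0,0,0,1],
    [-1,-5,17,0,0,0,1],
    [-1,-6,18,0,0,0,1],
    [-1,-6,18,0,0,0,1],
    [-1,-6,18,0,0,0,1],
  ],
)

```text
time: 8.72
position: [557.7, -221.1, 237.0]
ee_rot: [[0.001, 1.0, -0.001], [1.0, -0.001, 0.001], [0.001, -0.001, -1.0]]
ft_force: [-0.3, 0.3, -0.7]
gripper_width: 85.5
gripper_force: 0.0
```

```bash
python3 - <<'E'
from h import *
o=manip.get_obs(); print(o['time'],o['position'],o['ft_force'])
c=snap('wrist'); save(c,'w3.png')
q=cloud(c).reshape(-1,3)
a=np.deg2rad(-4.76); R=np.array([[np.cos(a),np.sin(a)],[-np.sin(a),np.cos(a)]]); s=np.array([565.98,-161.5])
l=(q[:,:2]-s)@R.T; pl=(abs(q[:,2]-25.5)<3.5)&(abs(l[:,1])<55)&(abs(l[:,0])<60)
print('plate',cv2.minAreaRect(q[pl][:,:2].astype(np.float32)),'x max',l[pl,0].max())
for x in(-25,-20):
    m=pl&(abs(l[:,0]-x)<2.5); y=l[m,1]; print(x,y[y<0].max(initial=-99),y[y>0].min(initial=99))
t=q[(abs(q[:,2]-86)<4)&(abs(l[:,0])<40)&(abs(l[:,1])<40)]; cc,r=cv2.minEnclosingCircle(t[:,:2].astype(np.float32)); print('top',cc,r,t[:,2].mean(),'local',(np.array(cc)-s)@R.T)
E
```

```text
8.7167 [ 557.68537307 -221.0792567   237.0280536 ] [-0.30950968  0.25405156 -0.67230636]
plate ((563.3010864257812, -161.24102783203125), (100.22698974609375, 95.39059448242188), 85.14750671386719) x max 44.976152977795785
-25 -17.95555928550902 18.01969267010256
-20 -17.943535242737454 18.280546428470107
top (565.6216430664062, -161.10287475585938) 15.821477890014648 85.43972362883314 local [-0.39007528  0.36601835]
```

View pics/w3.png

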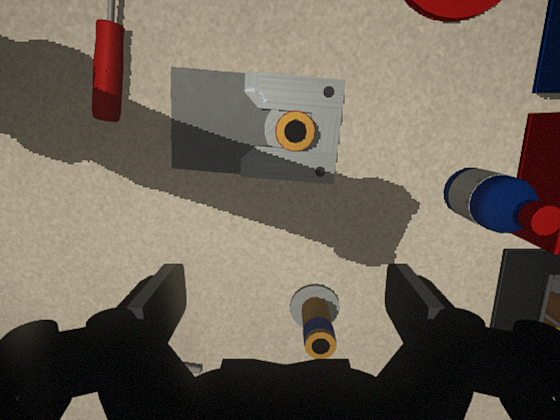

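The wrist view shows the bush seated at (295,131). Its fitted axis is within 0.4 mm of home. Next is the knob.

Request:
apply_moves(
  targets=[
    [0.8,2.5,1,0,0,-3,1],
    [1.8,6,2.5,0,0,-7,1],
    [2.8,9.5,4,0,0,-11,1],
    [3.5,13,5.5,0,0,-15,1],
    [4,16.5,7,0,0,-19,1],
    [4.5,20,8,0,0,-23,1],
    [4.5,23.5,8.5,0,0,-27,1],
    [4.5,27,8.5,0,0,-31,1],
    [4.2,30.5,8.5,0,0,-35,1],
    [3.6,34,8.5,0,0,-38,1],
    [3.2,37.5,8.5,0,0,-38,1],
    [2.8,40.5,8.5,0,0,-38,1],
  ],
)

```text
time: 9.77
position: [583.6, 188.3, 320.1]
ee_rot: [[0.612, 0.791, -0.005], [0.791, -0.612, -0.0], [-0.003, -0.004, -1.0]]
ft_force: [0.4, -0.2, -0.5]
gripper_width: 85.3
gripper_force: 0.0
```

Request:
apply_moves(
  targets=[
    [0,0,0,0,0,0,1],
    [0,0,0,0,0,0,1],
    [0,0,0,0,0,0,1],
  ],
)

```text
time: 10.02
position: [585.1, 183.9, 320.9]
ee_rot: [[0.614, 0.789, -0.003], [0.789, -0.614, -0.002], [-0.003, -0.001, -1.0]]
ft_force: [0.4, 0.2, -0.6]
gripper_width: 85.3
gripper_force: 0.0
```

```bash
cat > ball.py <<'E'
from h import *
def ball(n,lo=150):
    c=snap(n); P=cloud(c); y=cv2.inRange(cv2.cvtColor(c['color'],cv2.COLOR_RGB2HSV),(18,110,80),(36,255,255)); nn,l,st,ct=cv2.connectedComponentsWithStats(y)
    for i in range(1,nn):
        p=P[l==i]; p=p[~np.isnan(p[:,0])]
        if st[i,4]>30 and len(p) and lo<np.median(p[:,2])<330 and np.median(p[:,0])<750:
            # sphere centre with known radius 16
            from scipy.optimize import least_squares
            d=np.median(p,0)-c['position']; d/=np.linalg.norm(d)
            r=least_squares(lambda x:np.linalg.norm(p-x,axis=1)-16,np.median(p,0)+12*d,loss='soft_l1'); print(n,st[i],r.x,r.cost/len(p))
    return c
E
python3 - <<'E'
from ball import *
o=manip.get_obs(); print(o['time'],o['position'],o['ee_rot'][:,1])
c=ball('wrist'); save(c,'w4.png'); s=ball('scene'); ball('side')
E
```

```text
10.0167 [585.10706394 183.93014167 320.85506651] [ 0.78897593 -0.61442238 -0.00145964]
wrist [ 263  177   37   37 1066] [586.16967366 191.1400595  169.08067563] 1.1294416245686933
scene [321 148  11  11  84] [585.31840797 189.52534736 170.97350196] 1.3653858348151753
side [244 152  12  10  91] [586.21560344 190.05695359 168.72303307] 16.385313071129048
```

View pics/w4.png

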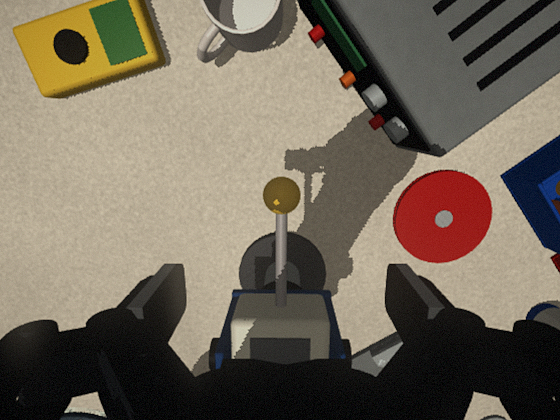

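The wrist view shows the ball at (281,195) with the rod vertical in the image, so the yaw is aligned. The tape reel and bench instrument are off to the right. I'll check clearance around the knob.

```bash
python3 - <<'E'
from h import *
for n in('wrist','scene'):
    q=cloud(load(n)).reshape(-1,3); d=np.hypot(q[:,0]-586,q[:,1]-191)
    for lo,hi in((60,90),(90,120),(120,160)):
        m=(d>lo)&(d<hi)&(q[:,2]<250)&(q[:,2]>60)&((q[:,0]-586)*.61+(q[:,1]-191)*.79>-40)
        if m.any(): b=q[m]; print(n,lo,m.sum(),b[b[:,2].argmax()])
E
```

```text
wrist 90 147 [703.71862993 200.88003905 101.89614736]
wrist 120 8813 [736.033512   150.6876395  132.17028309]
scene 90 7 [704.62422226 199.75277521 102.25281885]
scene 120 472 [733.98063466 148.19536345 138.39507035]
```

Request:
apply_moves(
  targets=[
    [0.05,0.6,-2,0,0,0,1],
    [0.05,0.65,-5,0,0,0,1],
    [0.05,0.65,-7,0,0,0,1],
    [0.05,0.65,-8,0,0,0,1],
    [0.05,0.65,-8,0,0,0,1],
    [0.05,0.65,-8,0,0,0,1],
  ],
)

```text
time: 10.67
position: [587.0, 189.4, 243.2]
ee_rot: [[0.617, 0.787, 0.0], [0.787, -0.617, -0.0], [0.0, 0.0, -1.0]]
ft_force: [0.9, 0.3, 0.8]
gripper_width: 85.5
gripper_force: 0.0
```

Request:
apply_moves(
  targets=[
    [-0.05,0.1,-2,0,0,0,1],
    [-0.05,0.1,-4.5,0,0,0,1],
    [-0.05,0.1,-6.5,0,0,0,1],
    [-0.05,0.1,-7.4,0,0,0,1],
    [-0.05,0.1,-7.4,0,0,0,1],
    [-0.05,0.1,-7.4,0,0,0,1],
  ],
)

```text
time: 11.17
position: [587.0, 191.2, 170.2]
ee_rot: [[0.616, 0.788, 0.002], [0.788, -0.616, 0.001], [0.002, 0.001, -1.0]]
ft_force: [0.7, -0.3, 1.0]
gripper_width: 85.4
gripper_force: 0.0
```

Request:
apply_moves(
  targets=[
    [0,0,0,0,0,0,-1],
    [0,0,0,0,0,0,-1],
    [0,0,0,0,0,0,-1],
    [0,0,0,0,0,0,-1],
    [0,0,0,0,0,0,-1],
    [0,0,0,0,0,0,-1],
    [0,0,0,0,0,0,-1],
    [0,0,0,0,0,0,-1],
    [0,0,0,0,0,0,-1],
    [0,0,0,0,0,0,-1],
  ],
  grip_force=40,
)

```text
time: 12.0
position: [586.3, 191.1, 169.0]
ee_rot: [[0.616, 0.788, 0.001], [0.788, -0.616, 0.0], [0.001, 0.001, -1.0]]
ft_force: [0.5, -0.1, 2.1]
gripper_width: 30.1
gripper_force: 39.3
```

Request:
apply_moves(
  targets=[
    [-0.55,0.45,0.37,0,0,2.8,-1],
    [-1.2,0.86,0.74,0,0,5.5,-1],
    [-1.8,1.22,1.1,0,0,8.3,-1],
    [-2.46,1.57,1.47,0,0,11.1,-1],
    [-3.1,1.86,1.84,0,0,13.9,-1],
    [-3.79,2.13,2.2,0,0,16.6,-1],
    [-4.5,2.34,2.57,0,0,19.4,-1],
    [-5.19,2.53,2.93,0,0,22.2,-1],
    [-5.9,2.66,3.28,0,0,25,-1],
    [-6.61,2.75,3.64,0,0,27.7,-1],
    [-6.61,2.75,3.64,0,0,27.7,-1],
    [-6.61,2.75,3.64,0,0,27.7,-1],
  ],
)

```text
time: 13.0
position: [519.4, 218.4, 204.9]
ee_rot: [[0.179, 0.984, -0.001], [0.984, -0.179, -0.0], [-0.001, -0.001, -1.0]]
ft_force: [0.1, -1.2, 1.0]
gripper_width: 29.8
gripper_force: 40.1
```

```bash
python3 -c "
from ball import *
o=manip.get_obs(); print(o['time'],o['position'],o['ft_force'],o['gripper_width'])
ball('scene')"
```

```text
13.0 [519.4072236  218.35341895 204.94950907] [ 0.09241494 -1.17711719  0.99407603] 29.837814251266643
scene [306 126   7  11  56] [519.65790601 219.71261076 205.7054598 ] 1.3986347403721848
```

Request:
apply_moves(
  targets=[
    [-0.72,0.05,0.36,0,0,2.8,-1],
    [-1.43,0.05,0.72,0,0,5.5,-1],
    [-2.14,0.01,1.07,0,0,8.3,-1],
    [-2.84,-0.07,1.42,0,0,11.1,-1],
    [-3.53,-0.2,1.77,0,0,13.9,-1],
    [-4.21,-0.37,2.12,0,0,16.6,-1],
    [-4.88,-0.58,2.46,0,0,19.4,-1],
    [-5.52,-0.83,2.81,0,0,22.2,-1],
    [-6.15,-1.12,3.15,0,0,25,-1],
    [-6.75,-1.43,3.48,0,0,27.7,-1],
    [-6.75,-1.43,3.48,0,0,27.7,-1],
    [-6.75,-1.43,3.48,0,0,27.7,-1],
  ],
)

```text
time: 14.05
position: [452.5, 203.4, 239.9]
ee_rot: [[-0.297, 0.955, -0.001], [0.955, 0.297, -0.001], [-0.001, -0.001, -1.0]]
ft_force: [-1.1, -2.8, 0.2]
gripper_width: 29.9
gripper_force: 40.1
```

```bash
python3 -c "
from ball import *
o=manip.get_obs(); print(o['time'],o['position'],o['ft_force'],o['gripper_width'])
ball('scene')
from scipy.optimize import least_squares
B=np.array([[586.3,191.1],[519.4,218.4],o['position'][:2]]); 
z=np.array([170.,206,o['position'][2]+1])
f=lambda p:[np.hypot(np.hypot(*(b-p[:2])),zz-180)-150 for b,zz in zip(B,z)]
r=least_squares(f,[493,73]); print(r.x,r.fun)
"
```

```text
14.05 [452.45588735 203.40676556 239.87111227] [-1.05450995 -2.81831979  0.15161012] 29.881480139272323
scene [284 113   9  10  74] [450.67888265 203.3121113  238.16192665] 1.3055861579675259
[494.47698078  72.86144478] [ 0.03940415 -0.07125712  0.04381154]
```

Request:
apply_moves(
  targets=[
    [0,0,0,0,0,0,-0.5],
    [0,0,0,0,0,0,0.5],
    [0,0,0,0,0,0,1],
    [0,0,0,0,0,0,1],
    [0,0,0,0,0,0,1],
    [0,0,0,0,0,0,1],
    [0,0,3,0,0,0,1],
    [0,0,6.5,0,0,0,1],
    [0,0,10,0,0,0,1],
    [0,0,13,0,0,0,1],
    [0,0,13,0,0,0,1],
    [0,0,13,0,0,0,1],
  ],
)

```text
time: 15.1
position: [453.0, 204.8, 371.9]
ee_rot: [[-0.299, 0.954, 0.004], [0.954, 0.299, 0.002], [0.001, 0.004, -1.0]]
ft_force: [-0.0, 0.3, -1.0]
gripper_width: 85.4
gripper_force: 0.0
```

```bash
python3 - <<'E'
from ball import *
o=manip.get_obs(); print(o['time'],o['position'])
c=ball('wrist'); save(c,'w5.png'); ball('scene'); ball('side')
P=cloud(c); q=P.reshape(-1,3)
b=q[(abs(q[:,0]-493)<75)&(abs(q[:,1]-73)<75)&(q[:,2]>11)&(q[:,2]<22)]; print('base',len(b),cv2.minEnclosingCircle(b[:,:2].astype(np.float32)) if len(b) else 0, b[:,1].max(),np.median(b[:,2]))
# rod points: grey thin line between ball and head
a=np.array([450.,203,240]);
p=np.array([493.,73,180]); d=(p-a)/150; t=(q-a)@d; r=np.linalg.norm(q-a-t[:,None]*d,axis=1)
for lo in(20,35,50,65,80):
    m=(t>lo)&(t<lo+15)&(r<14); print(lo,m.sum(),np.nanmedian(q[m],0))
E
```

```text
15.1 [453.04672796 204.82186956 371.90991703]
wrist [ 264  187   40   40 1178] [452.02306411 206.03084686 237.50465168] 1.837468267684139
scene [284 112  11  11  83] [450.61771705 205.15060213 239.24061367] 5.366205731244978
side [198 146  13  13 122] [451.86759696 205.32613361 237.98465054] 32.82538972841869
base 2142 ((493.4892272949219, 75.04761505126953), 61.777870178222656) 135.98122857022113 15.244910514149154
20 161 [460.48308215 179.69197686 230.21954532]
35 142 [464.77921779 166.55038551 224.2242995 ]
50 125 [469.00205428 153.13485135 218.34953805]
65 121 [473.18104269 139.9228774  212.50191428]
80 105 [477.15598407 126.41082061 206.58800864]
```

View pics/w5.png

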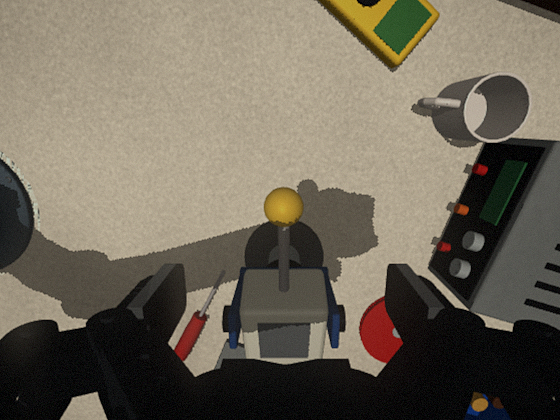

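The wrist view shows the ball at (284,207) with the rod and head aligned. The line of sight is about 0.4° off in swivel and 1.3–1.5° short in tilt, so I'll regrip and correct it.

Request:
apply_moves(
  targets=[
    [0,0,-3,0,0,0,1],
    [0,0,-6.5,0,0,0,1],
    [0,0,-10,0,0,0,1],
    [0,0,-12.5,0,0,0,1],
    [0,0,-13.4,0,0,0,1],
    [0,0,-13.4,0,0,0,1],
    [0,0,-13.4,0,0,0,0],
    [0,0,-13.4,0,0,0,-1],
    [0,0,-13.4,0,0,0,-1],
    [0,0,-13.4,0,0,0,-1],
    [0,0,-13.4,0,0,0,-1],
    [0,0,-13.4,0,0,0,-1],
  ],
)

```text
time: 16.25
position: [452.9, 204.7, 237.1]
ee_rot: [[-0.299, 0.954, 0.002], [0.954, 0.299, 0.001], [0.001, 0.002, -1.0]]
ft_force: [-0.9, -0.0, 3.4]
gripper_width: 29.4
gripper_force: 39.2
```

Request:
apply_moves(
  targets=[
    [0,0,0,0,0,0,-1],
    [0,0,0,0,0,0,-1],
    [0,0,0,0,0,0,-1],
    [0,0,0,0,0,0,-1],
  ],
)

```text
time: 16.58
position: [452.8, 204.9, 236.5]
ee_rot: [[-0.299, 0.954, 0.001], [0.954, 0.299, 0.001], [0.001, 0.002, -1.0]]
ft_force: [0.1, 1.7, 3.6]
gripper_width: 29.8
gripper_force: 39.3
```

Request:
apply_moves(
  targets=[
    [0.05,-0.04,0.15,0,0,0,-1],
    [0.1,-0.08,0.3,0,0,0,-1],
    [0.14,-0.12,0.42,0,0,0,-1],
    [0.14,-0.12,0.42,0,0,0,-1],
    [0.14,-0.12,0.42,0,0,0,-1],
    [0.14,-0.12,0.42,0,0,0,-1],
  ],
)

```text
time: 17.08
position: [453.3, 203.4, 240.0]
ee_rot: [[-0.299, 0.954, -0.001], [0.954, 0.299, 0.0], [0.001, -0.001, -1.0]]
ft_force: [-1.5, 4.0, -0.6]
gripper_width: 29.8
gripper_force: 39.6
```

Request:
apply_moves(
  targets=[
    [0.08,0.02,0,0,0,0,-1],
    [0.1,0.03,0,0,0,0,-1],
    [0.1,0.03,0,0,0,0,-1],
    [0.1,0.03,0,0,0,0,-1],
  ],
)

```text
time: 17.42
position: [453.7, 203.5, 240.0]
ee_rot: [[-0.299, 0.954, -0.002], [0.954, 0.299, -0.0], [0.001, -0.002, -1.0]]
ft_force: [-4.3, 3.1, 1.8]
gripper_width: 29.6
gripper_force: 39.8
```

Request:
apply_moves(
  targets=[
    [0,0,0,0,0,0,-0.5],
    [0,0,0,0,0,0,0.5],
    [0,0,0,0,0,0,1],
    [0,0,0,0,0,0,1],
    [0,0,0,0,0,0,1],
    [0,0,0,0,0,0,1],
    [0,0,3,0,0,0,1],
    [0,0,6.5,0,0,0,1],
    [0,0,10,0,0,0,1],
    [0,0,13,0,0,0,1],
    [0,0,13,0,0,0,1],
    [0,0,13,0,0,0,1],
  ],
)

```text
time: 18.42
position: [455.6, 203.5, 372.0]
ee_rot: [[-0.299, 0.954, 0.004], [0.954, 0.299, 0.001], [0.0, 0.004, -1.0]]
ft_force: [-0.1, 0.6, 0.0]
gripper_width: 85.1
gripper_force: 0.0
```

```bash
cat > rod.py <<'E'
from ball import *
def rod():
    o=manip.get_obs(); print(o['time'],o['position'])
    c=ball('wrist'); q=cloud(c).reshape(-1,3)
    b=q[(abs(q[:,0]-493)<75)&(abs(q[:,1]-73)<75)&(q[:,2]>11)&(q[:,2]<22)]; print('base',len(b),cv2.minEnclosingCircle(b[:,:2].astype(np.float32)))
    a=np.array([453.,205,240]); p=np.array([493.,73,180]); d=(p-a)/150; t=(q-a)@d; r=np.linalg.norm(q-a-t[:,None]*d,axis=1)
    M=[np.nanmedian(q[(t>lo)&(t<lo+10)&(r<12)],0) for lo in range(20,90,10)]; M=np.array(M)
    v=cv2.fitLine(M.astype(np.float32),cv2.DIST_L2,0,.01,.01).ravel(); v=v[:3]*np.sign(v[0]); print('az',np.degrees(np.arctan2(v[0],-v[1])),'tilt',np.degrees(np.arcsin(-v[2])), 'line at pivot z', v)
    return c
E
python3 -c "
from rod import *
rod()"
```

```text
18.4167 [455.5676268  203.4929327  372.03689137]
wrist [ 263  187   40   40 1216] [453.36818285 205.23002322 240.11842936] 1.8071384173696907
base 2132 ((493.9820251464844, 74.9034194946289), 61.68433380126953)
az 17.193481 tilt 24.0729 line at pivot z [ 0.26989025 -0.8722259  -0.4078987 ]
```

The line of sight now passes within about 1 mm of the band's centre, and the arm is clear of everything. Handing in.

```bash
python3 -c "
from rig import manip
print(manip.close_job())"
```

```text
the job is handed in; nothing more can be done
None
```

The red-banded bush is fully home in the slot and the camera is aimed at the middle of its band, within about 1 mm by my measurements; the job was handed in at about 18.5 s with the arm clear and nothing else on the bench touched.

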